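# Close up the star projector: click the battery lid, key the lens collar home and hold it

## Robot

A 7-joint arm with a two-finger parallel gripper is mounted at the origin on the work surface. World frame = base frame: x ahead of the robot, y to its left, z up, the work surface at z = 0. Lengths are in m, angles in rad, forces in N, time in s.
With the tool pointing down it reaches from about 0.425 to 0.875 m from the base axis. Payload 4.7 kg.
Tool frame: the origin (TCP) lies between the finger pads; the fingertips stand 14 mm ahead of it and the grasp point (between the pads) lies 5 mm behind it; z points along the fingers, y is the line along which they close (so a half turn about z gives the same grasp; the last joint's range is limited). The gripper opens to 87 mm and grips with 3 to 60 N. Pads are 19 mm wide; open, the fingers measure 117 mm over their backs; the gripper's body (75 mm by 190 mm) begins 51 mm behind the grasp point.
Start: joints at [1.28, 0.321, -0.07, 1.45, 0.023, 1.371, -0.057], TCP at [0.195, -0.62, 0.237] pointing down, gripper open.
Joint ranges: [-2.86, 2.86], [-0.3, 2.09], [-1.38, 1.24], [0.06, 2.45], [-1.56, 4.7], [0.09, 2.05], [-2.69, 2.69]. Speed limits (rad/s): [2.57, 2.57, 3.14, 3.14, 3.14, 3.14, 3.14].

## Interface

Orientations are given as a rotation vector (axis times angle).
In Python, from bench import ctrl gives the robot as it stands.
- The arm moves only by the tool step_arm, never from a script. Its argument "commands" is a list of rows, each an object with "travel": the shift along the tool's x, y, z in m, a list of three; "turn": the turn, a rotation vector about the tool's x, y, z in degrees, a list of three. A call has 1 to 5 rows; each row is the pose to reach, as a shift and turn from the pose commanded when the call began, along the tool's axes at that moment; what a row does not reach only later rows make up. A row lasts 1/10 s, in which the tool goes at most 50 mm and 8.59 degrees, less where a joint would pass 70% of its speed; a pose out of reach is approached as far as the arm can. A call with a gripper value outside its range is refused whole. "gripper" is the opening, from 0 (shut) to 1 (fully open), set as the call begins (left out, the last holds). The fingers move at their own pace and stop on an object; "force" is the grip in N (left out, the last holds). Time passes only in rows, so rows that repeat a pose let the fingers close. It gives the time, the measured TCP pose, the force, the opening and the grip force at its end, in the units of the state.
- ctrl.get_state(): the state, without advancing time (a new reading comes with each control period).
- ctrl.get_image(name): name is "scene" or "top" or "wrist"; returns the picture (480x640x3 uint8, red, green, blue); there is no depth.
- ctrl.camera_model(name): a dict with "fx", "fy", "cx", "cy" (pixels), "R" (3x3) and "t" (3): a world point X has camera coordinates R X + t; the wrist camera has in their place "T_tool_cam" (4x4, takes a point from camera to tool coordinates, whose origin is the TCP and whose axes are the flange's). Camera axes: x right, y down, z forward; pixel columns grow to the right and rows downward; lengths in m; the calibration is good to about 2 mm. A picture is of the moment at which its call begins: read the wrist's pose just before it. camera_model takes no time and is no camera call.
- ctrl.close_job(): hands the job in; it is judged then, once.
The state is a dict: "time": time; "joint_positions": joint angles; "qd": joint speeds; "joint_torque": joint torques, N m; "position": TCP position; "tool_rot": TCP orientation; "ft_force": force on the tool from outside, world axes, zero at the start; "torque": the same for the moment, N m; "grip_width": opening from 0.0 (shut) to 1.0 (fully open); "grip_force": force on a finger pad.
Only numpy, scipy, OpenCV 4.12 (cv2) and the standard library are available. Lean on these libraries where they do the work, as an engineer would, in place of code of your own. Each camera call takes 0.05 s, during which the arm holds its last target. There are 200 camera calls.

## Task

Get the craft room's little star projector ready: first press its open battery lid down until it clicks fully shut. Then turn the knurled lens collar on the barrel beside it until the hidden keyways inside the collar drop over the barrel's pins, push the collar fully home against its spring and finish while still holding it there, level, with the gripper, so that a colleague can lock it. Leave the log slice, the little house and the tealight where they are.

Things in the scene. Friction and masses are not known exactly. Their poses are not given: they have to be found in the camera images.
- projector: White plastic projector housing, fixed to the table, 130 (x) by 250 (y) by 60 mm high. Origin: centre of its underside, at table height; z up. Its half towards own -y is a flat deck 60 mm high that carries the lens barrel and collar; its half towards +y is an open battery bay (walls 52 mm high) under the hinged lid.
- lid (a joint): Hinge of the battery lid, rad: 0 fully shut (lid top flush with the deck, 60 mm above the table), positive open; starts at 0.4 to 0.8. Stiff (0.08 N m): the lid stays where it is left. From about 0.1 rad a sprung catch resists (5 to 10 N at the press point); past about 0.04 the lid snaps to 0 and stays shut. Pushing it on to the stop with 20 N does no harm.
- lid_press (a point): Press point on the top of the lid, 27 mm in from its free edge (towards the projector's -x); moves with the lid. The lid is a grey plate 127 (x) by 118 (y) by 8 mm; the hinge axis, along the projector's y, lies 100 mm from this point towards its +x, 56 mm above the table. With the lid shut the point is at x = -38, y = +63.5, z = 60 mm in the projector's frame.
- seat (a point): Point on the lens barrel's axis at the height of its flange, fixed on the projector (x = 0, y = -60, z = 68 mm in its frame), axes as the projector's. The collar is fully home when its origin is here.
- collar: Loose knurled aluminium lens collar, lens in its top, upright on the fixed barrel with 1.5 mm of play all round; about 0.14 kg. 41 mm high (lens dome 5 mm more). Grip: a solid round band, 56 mm diameter (57 over the knurls), 25 to 41 mm above the origin; below it a skirt 54 mm across. Origin: centre of its underside, z up. Starts resting on three hidden pins, origin 9 mm above seat.
- pins (a point): Point on the barrel's axis, 13 mm above seat, at the height of its three hidden pins, 120 degrees apart, under the collar's skirt. Their direction cannot be seen, nor told from the collar's yaw. The collar has three matching keyways: turned up to a third of a turn either way they meet the pins, within about 0.1 rad (6 degrees) to each side, and the collar can drop.
- spring_ring (a point): Centre of the top of the steel spring ring (55 mm diameter) under the collar, 6 mm above seat when free. The keyed collar drops 3 mm onto it (collar origin then 6 mm above seat); the last 6 mm to home must be pushed, 2 N rising to about 10 N, then a firm stop. Let go, the collar springs back up to about 6 mm.
- slice: Bystander: log slice, 72 mm diameter, 15 mm high, lying flat. Origin: centre of underside.
- house: Bystander: small white wooden house ornament, 22 by 50 mm, 69 mm high. Origin: centre of underside.
- tealight: Bystander: tealight, 38 mm diameter, 15 mm high (wick to 23 mm). Origin: centre of underside.
Mind the look-alikes: they are no part of the job. What is shaped like the collar but yellow is not meant.

How it is judged:
By the outcome, as a careful person would: the job done as asked, in the order asked, and still so for the second after the job is handed in, while the arm keeps its last pose, push and grip.
It also fails if it takes over 61 s, if anything falls off the work surface, if the arm or the gripper's body presses on something with over 40 N, if the wrist force passes 120 N, or if a joint passes its speed limit or range.

## Working session

There is one attempt and no reset: what is moved stays moved. The work goes in short steps, Python scripts to look and compute and a tool call to move; the robot and the scene stay as the last step left them, time stands still between calls to the robot, and variables do not carry over. Pictures are saved under pics/ and viewed, at most 10 in all, crops included, and the job is handed in when it is done.

Besides the shell and the picture viewer there is one more tool, called after ">>>" as name(argument=value, ...) on one line, values as JSON. step_arm: Moves the arm, as the interface text tells. Its arguments: {"type":"object","properties":{"commands":{"type":"array"},"gripper":{"type":"number"},"force":{"type":"number"}},"required":["commands"]}

```bash
mkdir -p pics; ls; python3 - <<'E'
from bench import ctrl
import cv2,numpy as np
a=ctrl.get_image("scene");b=ctrl.get_image("top")
np.save("s.npy",a);np.save("t.npy",b)
cv2.imwrite("pics/scene.png",a[:,:,::-1]);cv2.imwrite("pics/top.png",b[:,:,::-1])
s=ctrl.get_state();print(s)
for n in("scene","top","wrist"):print(n,ctrl.camera_model(n))
E
```

```text
pics
{'time': 0.1, 'joint_positions': array([ 1.28011247,  0.32174183, -0.07009281,  1.45157048,  0.02258573,
        1.37079866, -0.05689703]), 'qd': array([-9.80878901e-04, -1.07653781e-03,  4.99828359e-05, -2.15810746e-03,
        1.75217464e-03,  2.91517067e-04,  1.59287780e-03]), 'joint_torque': array([-2.42542974e-04, -4.92570734e+01, -4.05293601e-01, -3.13399351e+01,
       -6.39047334e-02,  3.94768640e-02,  1.09449613e-04]), 'position': array([ 0.19487669, -0.61959595,  0.23556672]), 'tool_rot': array([-3.10349731e+00, -4.76700661e-01,  5.32943674e-04]), 'ft_force': array([-0.01775942, -1.11747902, -0.06261984]), 'torque': array([ 0.04243369, -0.04758427,  0.0573075 ]), 'grip_force': 0.0, 'grip_width': 0.9946854890557307}
scene {'fx': 605.0571543583812, 'fy': 605.0571543583812, 'cx': 319.9772169870341, 'cy': 239.79364766976147, 'R': array([[-0.48062504,  0.87672511, -0.01877902],
       [ 0.56460365,  0.29299104, -0.77160804],
       [-0.67098606, -0.38145685, -0.63582103]]), 't': array([ 0.2537383 , -0.27006229,  1.34526022])}
top {'fx': 482.73425522036973, 'fy': 482.73425522036973, 'cx': 314.43685522841406, 'cy': 239.15041111035484, 'R': array([[-0.01480876, -0.99987949, -0.00465992],
       [-0.98420263,  0.01539857, -0.17637482],
       [ 0.17642532,  0.00197441, -0.98431205]]), 't': array([0.02103202, 0.56361503, 0.73635508])}
wrist {'fx': 431.4922316289182, 'fy': 431.4922316289182, 'cx': 318.0417950626511, 'cy': 231.38248241233188, 'T_tool_cam': array([[-2.58174893e-04, -9.65151337e-01, -2.61692241e-01,
         7.10399059e-02],
       [ 9.99999959e-01, -2.16389816e-04, -1.88488441e-04,
         4.18998628e-04],
       [ 1.25292335e-04, -2.61692279e-01,  9.65151354e-01,
        -1.47577497e-01],
       [ 0.00000000e+00,  0.00000000e+00,  0.00000000e+00,
         1.00000000e+00]])}
```

View pics/scene.png

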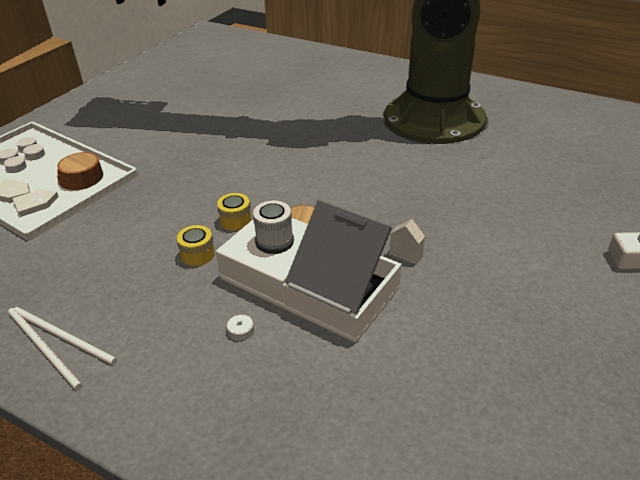

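View pics/top.png

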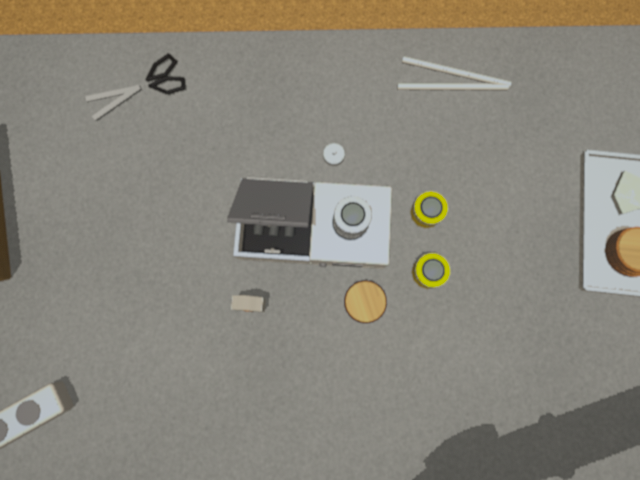

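The scene picture shows the projector at about (310,270), the silver collar at (272,225) and the grey lid open at (340,255). In the top picture the collar is at (352,215), the deck spans (313..391, 184..264), and the lid's free edge runs (230,221)-(309,224). Possible confusions with the collar: yellow ones at top (431,208) and (433,270), scene (234,210) and (195,245). I choose the silver one on the deck.

```bash
cat > h.py <<'E'
import numpy as np,cv2
from bench import ctrl
from scipy.spatial.transform import Rotation as Rn
def cam(n,st=None):
    m=ctrl.camera_model(n)
    if n=="wrist":
        T=np.eye(4);T[:3,:3]=Rn.from_rotvec(st["tool_rot"]).as_matrix();T[:3,3]=st["position"]
        W=T@m["T_tool_cam"];R=W[:3,:3].T;t=-R@W[:3,3]
    else:R,t=m["R"],m["t"]
    return m,np.array(R),np.array(t)
def ray(c,uv):
    m,R,t=c;d=R.T@np.array([(uv[0]-m["cx"])/m["fx"],(uv[1]-m["cy"])/m["fy"],1]);return -R.T@t,d/np.linalg.norm(d)
def plane(c,uv,z):
    o,d=ray(c,uv);return o+d*(z-o[2])/d[2]
def tri(c1,a,c2,b):
    o,d=ray(c1,a);p,e=ray(c2,b);s=np.linalg.lstsq(np.c_[d,-e],p-o,rcond=None)[0]
    x,y=o+s[0]*d,p+s[1]*e;return (x+y)/2,np.linalg.norm(x-y)
def proj(c,X):
    m,R,t=c;q=R@X+t;return np.array([m["fx"]*q[0]/q[2]+m["cx"],m["fy"]*q[1]/q[2]+m["cy"]])
E
python3 - <<'E'
from h import *
S=np.load("s.npy");T=np.load("t.npy");cs,ct=cam("scene"),cam("top")
# lens dark ellipse
def lens(I,x,y,r):
    g=cv2.cvtColor(I,cv2.COLOR_RGB2GRAY)[y-r:y+r,x-r:x+r];_,m=cv2.threshold(g,0,255,cv2.THRESH_BINARY_INV+cv2.THRESH_OTSU)
    c=max(cv2.findContours(m,0,2)[0],key=lambda k:cv2.contourArea(k) if cv2.pointPolygonTest(k,(r,r),False)>=0 else 0);e=cv2.fitEllipse(c);return (e[0][0]+x-r,e[0][1]+y-r),e[1]
a,ea=lens(T,353,214,15);b,eb=lens(S,272,211,12)
print("lens",a,ea,b,eb,tri(ct,a,cs,b),plane(ct,a,.118),plane(cs,b,.118))
print("deck",[plane(ct,p,.06).round(4) for p in((313,184),(391,186),(389,264),(310,263))])
for p,q in(((230,221),(320,202)),((309,224),(390,224)),((242,181),(288,286)),((313,184),(351,311))):print("lid?",tri(ct,p,cs,q))
im=np.hstack([cv2.resize(T[150:320,220:450],None,fx=2.2,fy=2.2,interpolation=2),np.zeros((374,0,3),np.uint8)])
im2=cv2.resize(S[185:345,205:435],None,fx=2.2,fy=2.2,interpolation=2)
w=max(im.shape[1],im2.shape[1]);o=np.vstack([im,im2]);o=cv2.resize(o,None,fx=.82,fy=.82);print(o.shape);cv2.imwrite("pics/c1.png",o[:600,:,::-1])
E
```

```text
lens (352.55455017089844, 213.8150930404663) (24.030414581298828, 24.70897674560547) (271.4608669281006, 210.69576454162598) (15.075263023376465, 25.21924591064453) (array([ 0.58911967, -0.04536411,  0.11939336]), np.float64(0.00010505064469721727)) [ 0.58941767 -0.04542868  0.118     ] [ 0.58759454 -0.04650399  0.118     ]
deck [array([0.6541, 0.0134, 0.06  ]), array([ 0.6487, -0.1144,  0.06  ]), array([ 0.52  , -0.1057,  0.06  ]), array([0.5236, 0.0201, 0.06  ])]
lid? (array([0.58937293, 0.08820076, 0.18364093]), np.float64(0.08887345349854305))
lid? (array([0.55592154, 0.07105097, 0.12262066]), np.float64(0.10797474787059833))
lid? (array([0.67385498, 0.08590762, 0.09862625]), np.float64(0.09088182792828478))
lid? (array([0.64669575, 0.06034124, 0.02381982]), np.float64(0.09996167861821037))
(595, 415, 3)
```

View pics/c1.png

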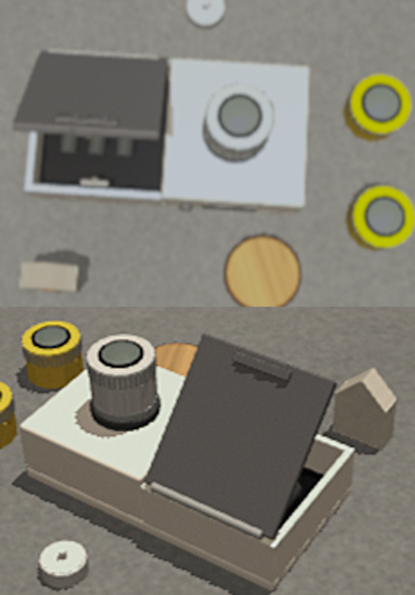

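The crop shows the silver collar, with the dark lens in its top, on the white deck. The two yellow ones stand off the projector, so the choice holds. The lid's free edge is at the near (robot) side, and my corner pairing was swapped, so I'll redo it.

```bash
python3 - <<'E'
from h import *
cs,ct=cam("scene"),cam("top")
for p,q in(((229,221),(389,224)),((309,224),(320,202)),((242,181),(351,309)),((313,184),(288,283))):print("lid",tri(ct,p,cs,q))
yaw=-.047;seat=np.array([.588,-.0455,.068]);R=Rn.from_euler("z",yaw).as_matrix()
org=seat-R@[0,-.06,.068]
print("org",org)
for X in((-.065,-.125,.06),(.065,-.125,.06),(-.065,.125,.052),(-.065,-.125,0)):print(X,proj(ct,org+R@X).round(1),proj(cs,org+R@X).round(1))
s=ctrl.get_state();Rt=Rn.from_rotvec(s["tool_rot"]).as_matrix();print(Rt.round(3))
for th in(.8,.7,.6,.5,.4,.2,0):
    X=org+R@[.062-.1*np.cos(th)-.004*np.sin(th),.0635,.056+.1*np.sin(th)+.004*np.cos(th)];e=org+R@[.062-.127*np.cos(th)-.004*np.sin(th),.0635,.056+.127*np.sin(th)+.004*np.cos(th)]
    print(th,X.round(4),e.round(4),proj(ct,e).round(0),proj(cs,e).round(0))
E
```

```text
lid (array([0.57442745, 0.13438049, 0.1488762 ]), np.float64(0.00034729884315873517))
lid (array([0.56806725, 0.0221212 , 0.14427051]), np.float64(0.005289112154069698))
lid (array([0.66213531, 0.12659375, 0.06192132]), np.float64(0.00723879673689971))
lid (array([0.65443621, 0.01560285, 0.05505556]), np.float64(0.004881425241641672))
org [ 5.90818962e-01  1.44337422e-02 -1.38777878e-17]
(-0.065, -0.125, 0.06) [390. 264.] [264.6 207. ]
(0.065, -0.125, 0.06) [390.4 185.3] [214.6 251.3]
(-0.065, 0.125, 0.052) [234.3 259.8] [401.9 261.1]
(-0.065, -0.125, 0) [384.8 268.4] [267.3 235.2]
[[ 0.954  0.3   -0.001]
 [ 0.3   -0.954  0.002]
 [-0.    -0.002 -1.   ]]
0.8 [0.5833 0.0784 0.1305] [0.5645 0.0792 0.1499] [267. 227.] [355. 208.]
0.7 [0.5768 0.0787 0.1235] [0.5561 0.0796 0.1409] [268. 234.] [358. 210.]
0.6 [0.571  0.0789 0.1158] [0.5488 0.08   0.131 ] [268. 240.] [360. 213.]
0.5 [0.5662 0.0792 0.1075] [0.5425 0.0803 0.1204] [269. 246.] [362. 217.]
0.4 [0.5622 0.0794 0.0986] [0.5373 0.0805 0.1091] [269. 250.] [364. 221.]
0.2 [0.557  0.0796 0.0798] [0.5306 0.0808 0.0852] [270. 257.] [365. 231.]
0 [0.5558 0.0796 0.06  ] [0.5289 0.0809 0.06  ] [272. 260.] [366. 244.]
```

Lid angle is about 0.78 rad and the press point is at about (0.582, 0.0785, 0.130). The model agrees with both views. Moving over the lid with the gripper shut.

>>> step_arm(commands=[{"travel": [0.036, -0.034, 0], "turn": [0, 0, 0]}, {"travel": [0.072, -0.068, 0], "turn": [0, 0, 0]}, {"travel": [0.108, -0.102, 0], "turn": [0, 0, 0]}, {"travel": [0.144, -0.136, 0], "turn": [0, 0, 0]}, {"travel": [0.18, -0.17, 0], "turn": [0, 0, 0]}], gripper=0, force=30)

```text
time: 0.6
position: [0.3163, -0.4018, 0.2362]
tool_rot: [-3.105, -0.477, 0.001]
ft_force: [0.8, 0.0, 0.5]
grip_width: 0.63
grip_force: 0.0
```

>>> step_arm(commands=[{"travel": [0.036, -0.034, 0], "turn": [0, 0, 0]}, {"travel": [0.072, -0.068, 0], "turn": [0, 0, 0]}, {"travel": [0.108, -0.102, 0], "turn": [0, 0, 0]}, {"travel": [0.144, -0.136, 0], "turn": [0, 0, 0]}, {"travel": [0.18, -0.17, 0], "turn": [0, 0, 0]}])

```text
time: 1.1
position: [0.4368, -0.1858, 0.2364]
tool_rot: [3.105, 0.477, -0.0]
ft_force: [1.1, -1.4, 0.8]
grip_width: 0.165
grip_force: 0.0
```

>>> step_arm(commands=[{"travel": [0.036, -0.034, 0], "turn": [0, 0, 0]}, {"travel": [0.072, -0.068, 0], "turn": [0, 0, 0]}, {"travel": [0.108, -0.102, 0], "turn": [0, 0, 0]}, {"travel": [0.144, -0.136, 0], "turn": [0, 0, 0]}, {"travel": [0.18, -0.17, 0], "turn": [0, 0, 0]}])

```text
time: 1.6
position: [0.5576, 0.03, 0.2364]
tool_rot: [3.105, 0.476, -0.0]
ft_force: [0.9, -1.0, 0.4]
grip_width: 0.006
grip_force: 0.0
```

>>> step_arm(commands=[{"travel": [0.036, -0.034, 0], "turn": [0, 0, 0]}, {"travel": [0.038, -0.039, 0.04], "turn": [0, 0, 0]}, {"travel": [0.038, -0.039, 0.08], "turn": [0, 0, 0]}, {"travel": [0.038, -0.039, 0.083], "turn": [0, 0, 0]}, {"travel": [0.038, -0.039, 0.083], "turn": [0, 0, 0]}])

```text
time: 2.1
position: [0.581, 0.0766, 0.153]
tool_rot: [-3.105, -0.476, 0.004]
ft_force: [0.3, -0.5, 0.7]
grip_width: 0.002
grip_force: 0.0
```

```bash
python3 - <<'E'
from h import *
print(ctrl.get_state()["joint_positions"].round(2))
a=ctrl.get_image("scene")[120:330,200:440];cv2.imwrite("pics/p1.png",cv2.resize(a,None,fx=2.5,fy=2.5)[:,:,::-1])
E
```

```text
[ 0.43  0.32 -0.72  1.7   0.23  1.21 -1.61]
```

View pics/p1.png

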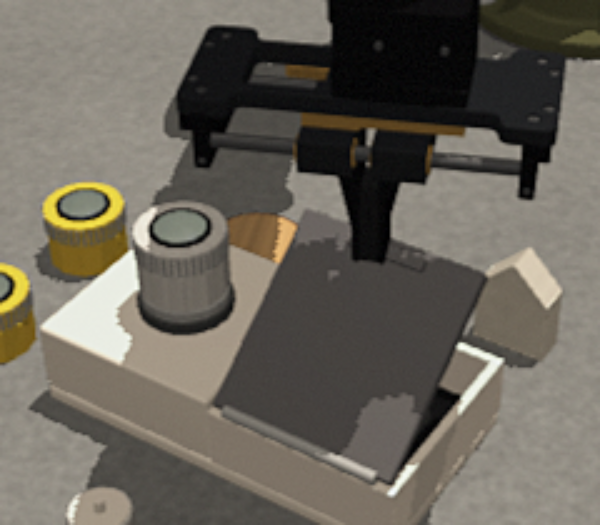

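The fingertips are over the lid near its free edge, at about (370,255) in the crop, and clear of the collar. Pressing along the lid's arc.

>>> step_arm(commands=[{"travel": [-0.003, -0.001, 0.015], "turn": [0, 0, 0]}, {"travel": [-0.008, -0.002, 0.028], "turn": [0, 0, 0]}, {"travel": [-0.012, -0.004, 0.038], "turn": [0, 0, 0]}, {"travel": [-0.016, -0.005, 0.048], "turn": [0, 0, 0]}, {"travel": [-0.018, -0.006, 0.056], "turn": [0, 0, 0]}])

```text
time: 2.65
position: [0.5619, 0.0772, 0.0966]
tool_rot: [3.105, 0.477, -0.001]
ft_force: [0.8, -0.3, -0.6]
grip_width: 0.003
grip_force: 0.2
```

>>> step_arm(commands=[{"travel": [-0.002, -0.001, 0.006], "turn": [0, 0, 0]}, {"travel": [-0.003, -0.001, 0.012], "turn": [0, 0, 0]}, {"travel": [-0.003, -0.001, 0.017], "turn": [0, 0, 0]}, {"travel": [-0.003, -0.001, 0.021], "turn": [0, 0, 0]}, {"travel": [-0.003, -0.001, 0.024], "turn": [0, 0, 0]}])

```text
time: 3.15
position: [0.5597, 0.0776, 0.0737]
tool_rot: [3.105, 0.477, -0.0]
ft_force: [-7.1, -0.5, 19.2]
grip_width: 0.008
grip_force: 10.4
```

The force rose to 19 N at tip height 0.0597, so the lid is at its stop. Lifting off, opening and heading over the collar.

>>> step_arm(commands=[{"travel": [0, 0, -0.03], "turn": [0, 0, 0]}, {"travel": [0, 0, -0.075], "turn": [0, 0, 0]}, {"travel": [0, 0, -0.12], "turn": [0, 0, 0]}, {"travel": [-0.004, 0.045, -0.13], "turn": [0, 0, 0]}, {"travel": [-0.007, 0.09, -0.13], "turn": [0, 0, 0]}])

```text
time: 3.65
position: [0.5819, -0.0097, 0.207]
tool_rot: [3.102, 0.483, 0.01]
ft_force: [1.5, 0.7, -1.5]
grip_width: 0.003
grip_force: 0.0
```

>>> step_arm(commands=[{"travel": [-0.002, 0.036, 0], "turn": [0, 0, 0]}, {"travel": [-0.002, 0.036, 0], "turn": [0, 0, 0]}, {"travel": [-0.002, 0.036, 0], "turn": [0, 0, 0]}, {"travel": [-0.002, 0.036, 0], "turn": [0, 0, 0]}], gripper=1)

```text
time: 4.05
position: [0.5886, -0.0436, 0.2033]
tool_rot: [-3.104, -0.48, 0.0]
ft_force: [-0.0, -0.0, 1.1]
grip_width: 0.287
grip_force: 0.0
```

```bash
python3 - <<'E'
from h import *
s=ctrl.get_state();w=ctrl.get_image("wrist");a=ctrl.get_image("scene");print(s["time"],s["position"],s["joint_positions"].round(2),s["grip_width"])
c=cam("wrist",s);p=proj(c,np.array([.588,-.0455,.119]));print("pred lens",p)
o=np.vstack([w[::2,::2]*1,]);
a=cv2.resize(a[120:330,200:440],(320,280))
cv2.imwrite("pics/p2.png",np.hstack([cv2.resize(w,(460,345)),cv2.resize(a,(340,345))])[:,:,::-1])
cv2.imwrite("w.png",w[:,:,::-1])
E
```

```text
4.05 [ 0.58856166 -0.0436273   0.20333406] [ 0.6   0.28 -0.68  1.63  0.18  1.3  -1.37] 0.2869258423298119
pred lens [320.40857321 247.27671404]
```

View pics/p2.png

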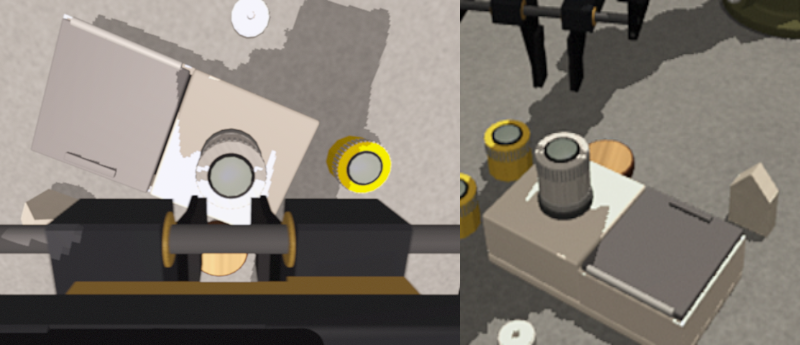

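The lid lies flush at (665,240) in the right panel, with its edge where the model puts it for θ=0. The lens is at wrist pixel (321,245) against (320,247) predicted, so the collar position is confirmed.

>>> step_arm(commands=[{"travel": [0, 0, 0.01], "turn": [0, 0, 0]}, {"travel": [0, 0, 0.02], "turn": [0, 0, 0]}, {"travel": [0, 0, 0.03], "turn": [0, 0, 0]}, {"travel": [0, 0, 0.04], "turn": [0, 0, 0]}, {"travel": [0, 0, 0.04], "turn": [0, 0, 0]}])

```text
time: 4.65
position: [0.5874, -0.0454, 0.1612]
tool_rot: [-3.104, -0.477, 0.006]
ft_force: [0.1, -0.7, -0.8]
grip_width: 0.832
grip_force: 0.0
```

>>> step_arm(commands=[{"travel": [0, 0, 0], "turn": [0, 0, 0]}, {"travel": [0, 0, 0], "turn": [0, 0, 0]}, {"travel": [0, 0, 0], "turn": [0, 0, 0]}])

```text
time: 4.95
position: [0.5891, -0.0454, 0.1641]
tool_rot: [3.105, 0.477, 0.001]
ft_force: [-0.9, -0.3, 0.1]
grip_width: 0.988
grip_force: 0.0
```

>>> step_arm(commands=[{"travel": [0, 0, 0.025], "turn": [0, 0, 0]}, {"travel": [0, 0, 0.045], "turn": [0, 0, 0]}, {"travel": [0, 0, 0.059], "turn": [0, 0, 0]}, {"travel": [0, 0, 0.059], "turn": [0, 0, 0]}])

```text
time: 5.35
position: [0.5874, -0.0455, 0.1027]
tool_rot: [-3.104, -0.477, 0.005]
ft_force: [0.2, 0.8, 0.7]
grip_width: 0.994
grip_force: 0.0
```

>>> step_arm(commands=[{"travel": [0, 0, 0], "turn": [0, 0, 0]}, {"travel": [0, 0, 0], "turn": [0, 0, 0]}, {"travel": [0, 0, 0], "turn": [0, 0, 0]}, {"travel": [0, 0, 0], "turn": [0, 0, 0]}, {"travel": [0, 0, 0], "turn": [0, 0, 0]}], gripper=0, force=25)

```text
time: 5.85
position: [0.589, -0.0455, 0.105]
tool_rot: [3.105, 0.477, 0.001]
ft_force: [-0.2, 0.0, 0.5]
grip_width: 0.632
grip_force: 25.2
```

>>> step_arm(commands=[{"travel": [0, 0, 0], "turn": [0, 0, 0]}, {"travel": [0, 0, 0], "turn": [0, 0, 0]}])

```text
time: 6.05
position: [0.589, -0.0454, 0.1049]
tool_rot: [3.105, 0.477, 0.001]
ft_force: [-0.0, -0.8, 1.9]
grip_width: 0.634
grip_force: 25.0
```

Gripped at about 55 mm, as expected. Adding a light downward push.

>>> step_arm(commands=[{"travel": [0, 0, 0.001], "turn": [0, 0, 0]}, {"travel": [0, 0, 0.001], "turn": [0, 0, 0]}, {"travel": [0, 0, 0.001], "turn": [0, 0, 0]}])

```text
time: 6.35
position: [0.5892, -0.0454, 0.1046]
tool_rot: [3.105, 0.477, 0.001]
ft_force: [-1.8, -0.1, 6.4]
grip_width: 0.635
grip_force: 25.0
```

>>> step_arm(commands=[{"travel": [0, 0, 0.001], "turn": [0, 0, 4]}, {"travel": [0, 0, 0.001], "turn": [0, 0, 8]}, {"travel": [0, 0, 0.001], "turn": [0, 0, 12]}, {"travel": [0, 0, 0.001], "turn": [0, 0, 12]}])

```text
time: 6.75
position: [0.5904, -0.0453, 0.1047]
tool_rot: [3.137, 0.147, 0.006]
ft_force: [-0.7, -0.2, 9.2]
grip_width: 0.633
grip_force: 25.0
```

>>> step_arm(commands=[{"travel": [0, 0, 0], "turn": [0, 0, 4]}, {"travel": [0, 0, 0], "turn": [0, 0, 8]}, {"travel": [0, 0, 0], "turn": [0, 0, 12]}, {"travel": [0, 0, 0], "turn": [0, 0, 12]}])

```text
time: 7.15
position: [0.5889, -0.0453, 0.1026]
tool_rot: [-3.136, 0.18, -0.0]
ft_force: [1.0, -0.2, 1.6]
grip_width: 0.631
grip_force: 25.0
```

```bash
python3 - <<'E'
from h import *
s=ctrl.get_state();print(s["position"],s["tool_rot"],s["ft_force"],s["torque"],s["joint_positions"].round(2))
E
```

```text
[ 0.58885191 -0.04533751  0.10261014] [-3.13638493e+00  1.79892447e-01 -4.68161836e-04] [ 0.99971109 -0.15085602  1.61214296] [ 0.1351763  -0.09970632 -0.17682931] [ 0.52  0.35 -0.58  1.74  0.21  1.11 -1.82]
```

The height fell to 0.1026 and the force dropped, so the collar has keyed. Pushing down.

>>> step_arm(commands=[{"travel": [0, 0, 0.001], "turn": [0, 0, 0]}, {"travel": [0, 0, 0.002], "turn": [0, 0, 0]}, {"travel": [0, 0, 0.003], "turn": [0, 0, 0]}, {"travel": [0, 0, 0.003], "turn": [0, 0, 0]}])

```text
time: 7.55
position: [0.5893, -0.0453, 0.1012]
tool_rot: [3.136, -0.178, 0.002]
ft_force: [-2.6, 0.4, 9.4]
grip_width: 0.635
grip_force: 25.0
```

```bash
python3 - <<'E'
from h import *
s=ctrl.get_state();print(s["position"],s["tool_rot"],s["ft_force"],s["torque"])
a=ctrl.get_image("scene")[170:290,210:370];b=ctrl.get_image("top")[160:280,280:440]
cv2.imwrite("pics/p3.png",np.hstack([cv2.resize(x,(400,300),interpolation=2) for x in(a,b)])[:,:,::-1])
E
```

```text
[ 0.58927764 -0.04527236  0.10118621] [ 3.13635572e+00 -1.78051108e-01  1.70951648e-03] [-2.63668249  0.39919707  9.42202419] [ 0.07577049  0.68333469 -0.38912071]
```

View pics/p3.png

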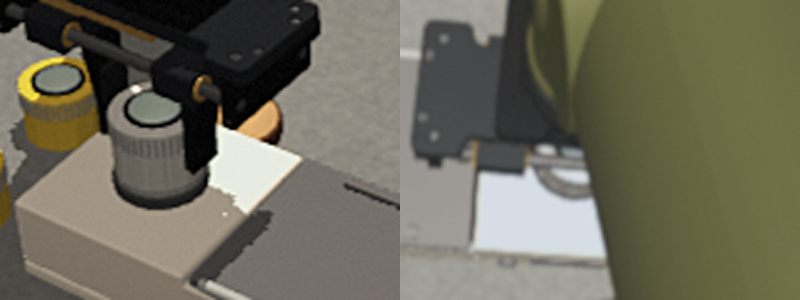

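>>> step_arm(commands=[{"travel": [0, 0, 0], "turn": [0, 0, -1.5]}, {"travel": [0, 0, 0], "turn": [0, 0, -3]}, {"travel": [0, 0, 0], "turn": [0, 0, -3]}])

```text
time: 7.95
position: [0.5899, -0.0453, 0.1012]
tool_rot: [-3.139, 0.098, -0.004]
ft_force: [-0.4, 1.1, 9.1]
grip_width: 0.632
grip_force: 25.0
```

The collar is held level at crop (155,140), with the lens at (155,108). I'll measure the lens height to tell a drop from a slip.

```bash
cat > lens.py <<'E'
from h import *
cs=cam("scene")
def lens(I,x,y,r=12):
    g=cv2.cvtColor(I,cv2.COLOR_RGB2GRAY)[y-r:y+r,x-r:x+r];_,m=cv2.threshold(g,0,255,cv2.THRESH_BINARY_INV+cv2.THRESH_OTSU)
    c=max(cv2.findContours(m,0,2)[0],key=lambda k:cv2.contourArea(k) if cv2.pointPolygonTest(k,(r,r),False)>=0 else 0);e=cv2.fitEllipse(c);return np.array(e[0])+[x-r,y-r],e[1]
S=np.load("s.npy");I=ctrl.get_image("scene")
print("before",lens(S,272,211),"now",lens(I,272,213))
# template shift of the lens between the two (grey normalised)
G=lambda a:cv2.Canny(cv2.cvtColor(a,cv2.COLOR_RGB2GRAY),60,150)
print("per mm",(proj(cs,np.array([.589,-.0455,.119]))-proj(cs,np.array([.589,-.0455,.109])))/10)
for n,a in(("b",S),("n",I)):print(n,cv2.cvtColor(a,cv2.COLOR_RGB2GRAY)[196:226,271])
s=ctrl.get_state();print(s["position"],s["ft_force"],s["torque"])
E
python3 lens.py
```

```text
Traceback (most recent call last):
  File "lens.py", line 7, in <module>
    print("before",lens(S,272,211),"now",lens(I,272,213))
                                         ~~~~^^^^^^^^^^^
  File "lens.py", line 5, in lens
    c=max(cv2.findContours(m,0,2)[0],key=lambda k:cv2.contourArea(k) if cv2.pointPolygonTest(k,(r,r),False)>=0 else 0);e=cv2.fitEllipse(c);return np.array(e[0])+[x-r,y-r],e[1]
                                                                                                                         ~~~~~~~~~~~~~~^^^
cv2.error: OpenCV(4.12.0) /io/opencv/modules/imgproc/src/shapedescr.cpp:361: error: (-201:Incorrect size of input array) There should be at least 5 points to fit the ellipse in function 'fitEllipseNoDirect'
```

```bash
sed -i 's/^print("before".*$//' lens.py; python3 lens.py; python3 - <<'E'
import cv2
p=cv2.imread('pics/p3.png')
E
```

```text
per mm [-0.04698551 -0.54033147]
b [124 125 126 113 163 209 226 112  89 109 112 115 115 114 116 116 119 117
 120 125 118  50   0 199 220 218 191 117  75  67]
n [ 36  32  30  25  52  51 135 176 144  65 110 129 130 126 129 130 129 131
 132 130 136 140 151  76   0 105 139 140 140 114]
[ 0.58989809 -0.04526352  0.10118597] [-1.66300612  1.72742432  7.86043496] [ 0.2396633   0.23938601 -0.84213571]
```

The lens sank about 1.8 px, i.e. 3.4 mm, along with the TCP's 3.7 mm, so the collar is keyed. The torque says my back-turn went the wrong way, so I'm turning forward again.

>>> step_arm(commands=[{"travel": [0, 0, 0], "turn": [0, 0, 3]}, {"travel": [0, 0, 0], "turn": [0, 0, 5]}, {"travel": [0, 0, 0], "turn": [0, 0, 5]}, {"travel": [0, 0, 0], "turn": [0, 0, 5]}])

```text
time: 8.45
position: [0.5892, -0.0453, 0.0999]
tool_rot: [-3.133, 0.231, -0.002]
ft_force: [1.0, 0.4, 2.7]
grip_width: 0.633
grip_force: 25.0
```

```bash
cat > st.py <<'E'
from bench import ctrl
s=ctrl.get_state();print(s["position"],s["tool_rot"],s["ft_force"],s["torque"],s["grip_width"])
E
python3 st.py
```

```text
[ 0.5892493  -0.04528422  0.09990777] [-3.13293424e+00  2.31188591e-01 -1.77147315e-03] [0.95862568 0.40561113 2.67717055] [ 0.16529409 -0.16025579 -0.0329804 ] 0.6330433795993291
```

Freed: 2.7 N and no torque. Firming the grip and pushing home.

>>> step_arm(commands=[{"travel": [0, 0, 0.001], "turn": [0, 0, 0]}, {"travel": [0, 0, 0.002], "turn": [0, 0, 0]}, {"travel": [0, 0, 0.003], "turn": [0, 0, 0]}, {"travel": [0, 0, 0.004], "turn": [0, 0, 0]}, {"travel": [0, 0, 0.004], "turn": [0, 0, 0]}], force=50)

```text
time: 8.95
position: [0.5893, -0.0453, 0.0963]
tool_rot: [3.133, -0.233, 0.002]
ft_force: [-1.3, 0.6, 7.8]
grip_width: 0.629
grip_force: 50.0
```

```bash
python3 st.py
```

```text
[ 0.58929495 -0.04529181  0.09626902] [ 3.13294150e+00 -2.32637397e-01  1.80498121e-03] [-1.32087706  0.57237044  7.77353876] [ 0.19494372  0.06475843 -0.05511422] 0.629181350282961
```

>>> step_arm(commands=[{"travel": [0, 0, 0.001], "turn": [0, 0, 0]}, {"travel": [0, 0, 0.002], "turn": [0, 0, 0]}, {"travel": [0, 0, 0.002], "turn": [0, 0, 0]}])

```text
time: 9.25
position: [0.5894, -0.0453, 0.0959]
tool_rot: [3.132, -0.233, 0.002]
ft_force: [-5.0, 0.5, 16.2]
grip_width: 0.629
grip_force: 50.0
```

```bash
python3 st.py
```

```text
[ 0.5893528  -0.04534428  0.09592522] [ 3.13220929e+00 -2.32809425e-01  1.94512358e-03] [-5.04813062  0.4556224  16.21106391] [0.32723277 0.9079178  0.02235721] 0.6292045717301938
```

Firm stop at 0.0959, exactly the predicted home height (0.1049 − 0.009). Settling with a touch more push, then a check by picture.

>>> step_arm(commands=[{"travel": [0, 0, 0.0005], "turn": [0, 0, 0]}, {"travel": [0, 0, 0.0005], "turn": [0, 0, 0]}, {"travel": [0, 0, 0.0005], "turn": [0, 0, 0]}, {"travel": [0, 0, 0.0005], "turn": [0, 0, 0]}])

```text
time: 9.65
position: [0.5894, -0.0453, 0.0959]
tool_rot: [3.132, -0.233, 0.002]
ft_force: [-5.1, -0.5, 19.6]
grip_width: 0.624
grip_force: 50.0
```

```bash
python3 st.py; python3 lens.py; python3 - <<'E'
from h import *
s=ctrl.get_state();print("tool z",Rn.from_rotvec(s["tool_rot"]).as_matrix()[:,2].round(4))
a=ctrl.get_image("scene")[150:350,190:450];cv2.imwrite("pics/p4.png",cv2.resize(a,(780,600),interpolation=2)[:,:,::-1])
E
```

```text
[ 0.58938723 -0.04530564  0.0959191 ] [ 3.13200281e+00 -2.32737666e-01  2.21368441e-03] [-5.11543525 -0.51398767 19.57069449] [ 0.37247681  1.15572195 -0.00523687] 0.6241130420828097
per mm [-0.04698551 -0.54033147]
b [124 125 126 113 163 209 226 112  89 109 112 115 115 114 116 116 119 117
 120 125 118  50   0 199 220 218 191 117  75  67]
n [ 71  33  16  17  19  17  16  14  15  14  12  15  12   5  26 120 137 131
 129 127 130 131 135 136 145 118  37   4 125 142]
[ 0.58940749 -0.04537443  0.09593753] [-5.6434595   0.53717652 19.5915139 ] [0.37350238 1.17087905 0.05313408]
tool z [ 0.0014 -0.0011 -1.    ]
```

View pics/p4.png

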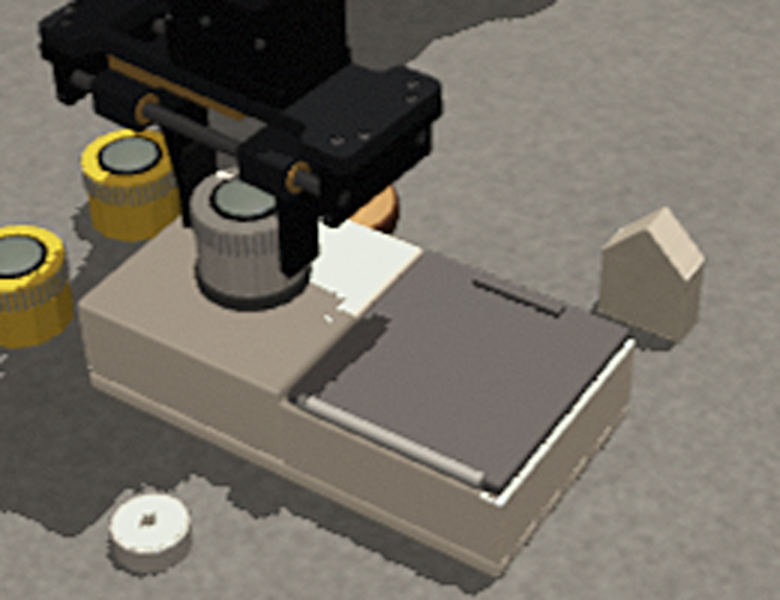

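The lens edge is now 4.9 px (9.1 mm) below its start, so the collar is home. The lid is flush at (470,370), the collar is level in the gripper at (250,240), and the bystanders are unmoved. Handing in.

```bash
python3 -c "from bench import ctrl;print(ctrl.close_job())"
```

```text
the job is handed in; nothing more can be done
None
```

I pressed the lid fully shut, then keyed the collar and pushed it home; the gripper still holds it there, level, at about 20 N. I handed the job in at about 10 s, with the log slice, house and tealight not touched.

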